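# Square a coin tray on the photo register board

## Task

The coin tray on the dark grey register board has to lie square for the overhead camera. Slip the loose white buffer sleeve all the way down over the bare steel pin, then push the tray, flat on the board, up against the two buffers: let it bear on the one it meets first and swing round that until its long wooden side lies flush along both. Do not lift or tip the tray, and leave the magnifier, the coin tube and the catalogue where they are.

Things in the scene. Friction and masses are not known exactly. Their poses are not given: they have to be found in the camera images.
- board: Fixed dark grey register board, 400 mm (its x) by 440 mm (its y), 18 mm thick; origin at the centre of its underside. Two pins stand on it at y = +75 mm, x = -97 and +13 mm; which one is bare varies. The tray lies on their -y side; loose sleeve, magnifier and coin tube stand in a row at y about +162 mm. The squared tray's centre is at y = -9 mm, x = -42 mm give or take 50 mm.
- bare_pin: Fixed bare steel pin, 12 mm diameter, 40 mm tall, with the top 6 mm tapering to 7 mm; origin at the centre of its foot, on the board's top surface; axis upright (z).
- buffered_pin: The same steel pin with a white plastic buffer sleeve already on it (fixed): outside diameter 28 mm, 46 mm tall; origin at the centre of its foot, on the board's top surface.
- buffer_center (a point): The loose white plastic buffer sleeve, standing upright on the board: a plain tube open at both ends, outside diameter 28 mm, bore 14.4 mm, 46 mm tall, about 40 g; this point is its centre, on the axis, half-way up (23 mm above its foot). Its z is the tube's axis. Fully home on the bare pin its foot rests on the board, with 1.2 mm of play all round.
- tray: Coin tray, wooden frame with red velvet cells, coins fixed in it: 230 mm (its x) by 140 mm (its y), 18 mm high, 0.35 to 0.7 kg, loose; origin at the centre of its underside. Starts turned 0.4 to 0.7 rad anticlockwise from the board, clear of the pins; its +y long side, near the +x end, meets the pin at the board's x = +13 mm first, and its -x end then swings towards +y.
- magnifier_center (a point): Bystander: metal stand magnifier, a squat round 42 mm wide, 38 mm tall, standing on the board; this point is its centre, half-way up.
- coin_tube_center (a point): Bystander: clear coin storage tube with a white cap, 38 mm wide, 64 mm tall, standing on the board; this point is its centre, half-way up.
- catalogue: Bystander: closed catalogue with a dark red cover, 206 by 150 mm, 18 mm thick, lying on the table beside the board on its -y side; origin at the centre of its underside.

How it is judged:
On the way, in this order (a step that is already met when the one before it is completed fails the run):
1. the loose buffer sleeve is fully down on the bare pin (horizontal distance between buffer_center and bare_pin below 0.004 m and z of buffer_center in the frame of bare_pin below 0.027 m and angle between buffer_center's own z axis and vertical below 0.1 rad), for 0.2 s.
2. the tray's long side lies flush along both buffers (angle between the x axis of tray and the x axis of board, either way round below 0.035 rad and y of tray in the frame of board between -0.0125 and -0.004 m and x of tray in the frame of board between -0.092 and 0.008 m and z of tray in the frame of board below 0.021 m and angle between tray's own z axis and vertical below 0.03 rad), for 0.2 s.
At the end, for the whole second after the job is handed in: The loose sleeve is on the bare pin, upright, its foot within 4 mm of the board; the tray lies flat on the board, its long side parallel to the line of the pins within 0.035 rad (2 degrees) and within about 3 mm of the buffers, overlapping both of them; tray at rest, nothing held (all of step 1 and all of step 2 and linear speed of tray below 0.01 m/s and angular speed of tray below 0.05 rad/s); the robot touches nothing.
It fails at once if the tray is tipped by more than 0.15 rad (angle between tray's own z axis and vertical above 0.15 rad).
It fails at once if the tray is lifted more than 15 mm off the board (z of tray in the frame of board above 0.033 m).
It fails at once if the magnifier, the coin tube or the catalogue is moved by more than 20 mm (distance of any of magnifier_center, coin_tube_center, catalogue from where it was at the start of the episode above 0.02 m).
It also fails if it takes over 58 s, if anything falls off the work surface, if the arm or the gripper's body presses on something with over 40 N, if the wrist force passes 120 N, or if a joint passes its speed limit or range.

## Robot

A 6-joint arm with a two-finger parallel gripper is mounted at the origin on the work surface. World frame = base frame: x ahead of the robot, y to its left, z up, the work surface at z = 0. Lengths are in m, angles in rad, forces in N, time in s.
With the tool pointing down it reaches from about 0.35 to 0.775 m from the base axis. Payload 5.5 kg.
Tool frame: the origin (TCP) lies at the very end of the fingers, on their centre line; the grasp point (between the pads) lies 19 mm behind it (grip_point_offset is the distance from the TCP to the grasp point, in m); z points along the fingers, y is the direction in which the jaws open and shut (so a half turn about z gives the same grasp; the last joint's range is limited). The gripper opens to 85 mm and grips with 20 to 120 N. Pads are 22 mm wide; open, the fingers measure 114 mm over their backs; the gripper's body (76 mm by 85 mm) begins 54 mm behind the grasp point. The pads swing forward as they close: fully open they stand 13 mm farther back than shut.
Start: joints at [-1.277, 0.313, 0.046, 1.304, 0, 1.431], TCP at [0.242, -0.522, 0.2] pointing down, gripper open.
Joint ranges: [-2.76, 2.76], [-0.86, 1.69], [-1.03, 1.26], [-2.2, 2.34], [-1.47, 1.5], [-3.14, 3.14]. Speed limits (rad/s): [2.57, 2.57, 3.14, 3.14, 3.14, 3.14].

## Interface

Orientations are given as a unit quaternion [w, x, y, z].
In Python, from workcell import * gives the robot as it stands.
- The arm moves only by the shell command python3 -m crank 'ROWS' [OPENING] [FORCE]. ROWS is a JSON object of lists of equal length, an entry for each row: "travel": the shift along the tool's x, y, z in units of 40 mm (1.0 is 40 mm), a list of three; "turn": the turn about the tool's z in rad. In form: {"travel": [[x, y, z], ...], "turn": [turn, ...]}. A call has 1 to 5 rows; each row is the pose to reach, as a shift and turn from the pose commanded when the call began, along the tool's axes at that moment; what a row does not reach only later rows make up. A row lasts 1/12 s, in which the tool goes at most 41.7 mm and 7.16 degrees, less where a joint would pass 70% of its speed; a pose out of reach is approached as far as the arm can. A call with a gripper value outside its range is refused whole. OPENING is the finger opening in mm, from 0 to 85.4, set as the call begins (- or left out, the last holds). The fingers move at their own pace and stop on an object; FORCE is the grip in N (left out, the last holds). Time passes only in rows, so rows that repeat a pose let the fingers close. It gives the time, the measured TCP pose, the force and the opening at its end, in the units of the state.
- get_state(): the state, without advancing time (a new reading comes with each control period).
- read_camera(name): name is "side" or "top" or "wrist"; returns a dict with "image" (420x560x3 uint8, red, green, blue), "K" (3x3 intrinsics, pixels), "R" (3x3) and "t" (3): a world point X has camera coordinates R X + t. Camera axes: x right, y down, z forward; pixel columns grow to the right and rows downward; lengths in m; the calibration is good to about 2 mm. A picture is of the moment at which its call begins. There is no depth.
- hand_in(): hands the job in, once; it reports no verdict.
The state is a dict: "clock": time; "joint_pos": joint angles; "qvel": joint speeds; "tau": joint torques, N m; "tcp_pos": TCP position; "orientation": TCP orientation; "wrist_force": force on the tool from outside, world axes, zero at the start; "ft_torque": the same for the moment, N m; "finger_gap": finger opening in m.
Only numpy, scipy, OpenCV 4.12 (cv2) and the standard library are available. Lean on these libraries where they do the work, as an engineer would, in place of code of your own. Each camera call takes 0.05 s, during which the arm holds its last target. There are 200 camera calls.

## Working session

There is one attempt and no reset: what is moved stays moved. The work goes in short steps, Python scripts to look and compute and a shell command to move; the robot and the scene stay as the last step left them, time stands still between calls to the robot, and variables do not carry over. Pictures are saved under pics/ and viewed, about 8 in all and at most 12, crops included, and the job is handed in when it is done.

```bash
mkdir -p pics; ls; python3 - <<'E'
from workcell import *
import cv2
s=get_state();print(s)
for n in("top","side"):
    c=read_camera(n);cv2.imwrite(f"pics/{n}0.png",c["image"][:,:,::-1]);print(n,c["K"].tolist(),c["R"].tolist(),c["t"].tolist())
E
```

```text
pics
{'clock': 0.0, 'joint_pos': array([-1.27659539e+00,  3.14058600e-01,  4.49660695e-02,  1.30359697e+00,
        1.70162724e-05,  1.43117305e+00]), 'qvel': array([-0.00166543, -0.0020036 , -0.00038714, -0.00153275, -0.00158977,
       -0.00014188]), 'tau': array([ 6.05737823e-04, -4.80626714e+01,  2.98535049e+01,  1.93014223e-02,
       -1.52106686e-04,  1.99276474e-05]), 'tcp_pos': array([ 0.24151361, -0.52118636,  0.19857054]), 'orientation': array([-9.44418657e-04,  9.76566229e-01,  2.15215020e-01, -6.46050972e-05]), 'wrist_force': array([ 0.04984063, -0.22297974, -0.12663692]), 'ft_torque': array([0.03620374, 0.0086287 , 0.01586481]), 'finger_gap': 0.08536895740501244}
top [[385.61372467695594, 0.0, 276.7881401404773], [0.0, 385.61372467695594, 209.647212406246], [0.0, 0.0, 1.0]] [[-0.02499093428976775, -0.9996854996104618, -0.0020868809035575857], [-0.9881095578840983, 0.02501823392151744, -0.15170230581484265], [0.15170680545518161, -0.0017291153892539147, -0.9884240260832162]] [-0.09180424837028225, 0.5538743673875524, 0.8253620303808675]
side [[484.71088783014187, 0.0, 280.5580058635415], [0.0, 484.71088783014187, 206.9010809611545], [0.0, 0.0, 1.0]] [[-0.8592110833881348, -0.5114168717461708, -0.014460203191807722], [-0.30542847866133743, 0.5354028198185974, -0.7874371498430306], [0.4104506774334871, -0.6721581687546876, -0.6162253139645725]] [0.41298585765842016, 0.2691081620458769, 0.8442517472869696]
```

View pics/top0.png

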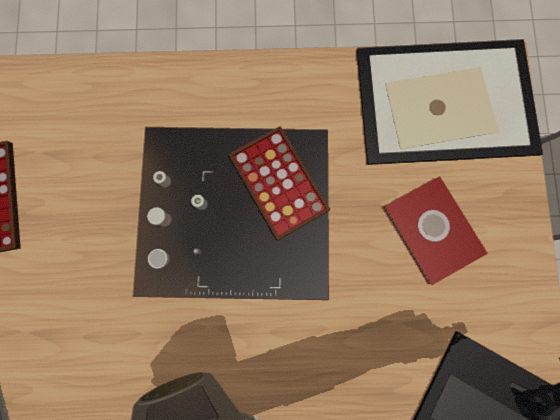

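View pics/side0.png

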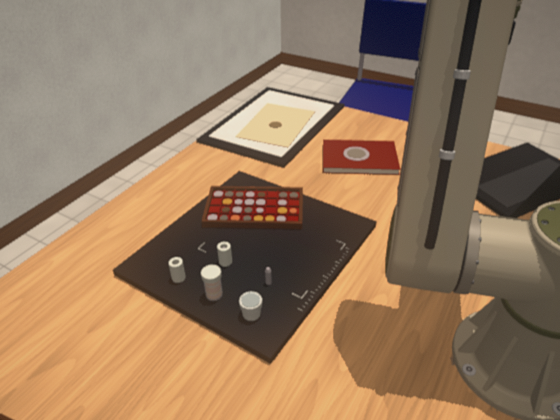

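The overhead view shows the board's corners at (145,127), (328,130), (329,299) and (133,296). The loose sleeve is at (160,178), the coin tube at (156,215), the magnifier at (157,258), the buffered pin at (198,201) and the bare pin at (197,251). The tray's corners are at (230,155), (280,128), (328,210) and (279,238). The side view agrees. Next I'll measure these points more exactly.

```bash
cat > h.py <<'E'
from workcell import *
import numpy as np, cv2
def back(c,uv,z):
    d=np.linalg.solve(c["K"],np.array([*uv,1.])); d=c["R"].T@d; o=-c["R"].T@c["t"]
    return o+d*(z-o[2])/d[2]
def proj(c,X):
    p=c["K"]@(c["R"]@np.asarray(X,float)+c["t"]); return p[:2]/p[2]
def crop(im,x,y,w,h,s,name):
    cv2.imwrite(f"pics/{name}.png",cv2.resize(im[y:y+h,x:x+w,::-1],None,fx=s,fy=s,interpolation=cv2.INTER_CUBIC))
E
python3 - <<'E'
from h import *
c=read_camera("top");d=read_camera("side")
a=cv2.resize(c["image"][120:305,125:335],None,fx=3.5,fy=3.5,interpolation=cv2.INTER_CUBIC)
cv2.imwrite("pics/t1.png",a[:600,:,::-1])
# side pins/sleeves
b=cv2.resize(d["image"][230:330,150:290],None,fx=5.5,fy=5.5,interpolation=cv2.INTER_CUBIC)
cv2.imwrite("pics/s1.png",b[:,:,::-1])
bc=[back(c,p,.018) for p in [(145,127),(328,130),(329,299),(133,296)]]
print(np.round(bc,4));print(np.mean(bc,0),[np.linalg.norm(bc[i]-bc[i-1]) for i in range(4)])
for n,p,z in [("sl",(160,177),.064),("bp",(198,200),.064),("bare",(196.5,250.5),.058)]: print(n,back(c,p,z))
E
```

```text
[[ 0.7632  0.2046  0.018 ]
 [ 0.7444 -0.2328  0.018 ]
 [ 0.3503 -0.2173  0.018 ]
 [ 0.3678  0.2208  0.018 ]]
[ 0.55641754 -0.00616371  0.018     ] [np.float64(0.3957031770627546), np.float64(0.4378163562463636), np.float64(0.3943414048102594), np.float64(0.43843160770872264)]
sl [0.62800116 0.15200323 0.064     ]
bp [0.57391263 0.06721825 0.064     ]
bare [0.46356028 0.07104026 0.058     ]
```

View pics/t1.png

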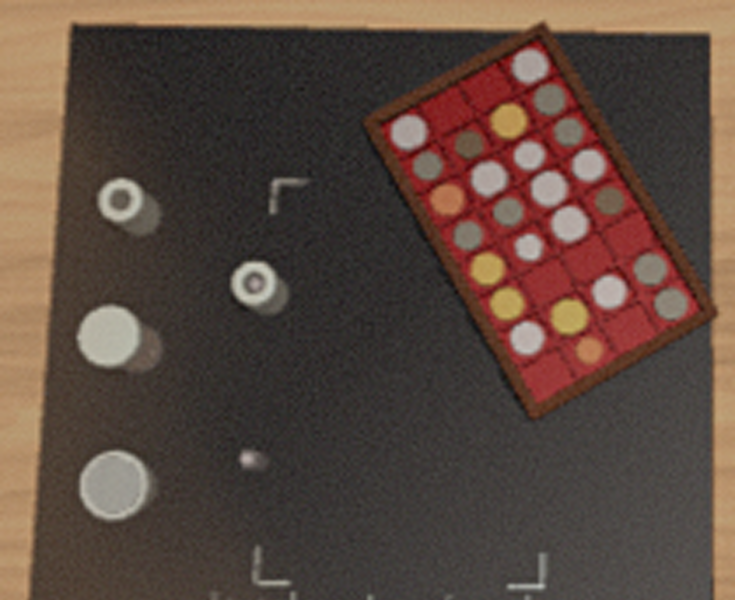

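View pics/s1.png

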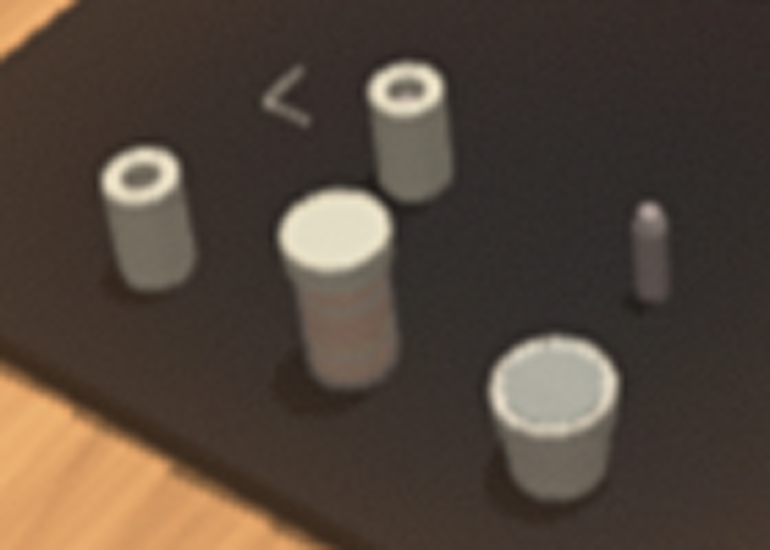

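```bash
cat >> h.py <<'E'
def to(xyz,ang=None):
    s=get_state();w,x,y,z=s["orientation"]
    from scipy.spatial.transform import Rotation as Ro
    R=Ro.from_quat([x,y,z,w]).as_matrix(); a=np.arctan2(R[1,0],R[0,0])
    t=R.T@(np.array(xyz)-s["tcp_pos"])/.04
    print("travel",np.round(t,3),"angle",round(a,3),"turn",None if ang is None else round((a-ang+np.pi)%(2*np.pi)-np.pi,3),"tcp",np.round(s["tcp_pos"],4),"t",round(s["clock"],2))
E
python3 - <<'E'
from h import *
c=read_camera("top");d=read_camera("side")
T=lambda x,y:(125+(x+.5)/3.5-.5,120+(y+.5)/3.5-.5)
S=lambda x,y:(150+(x+.5)/5.5-.5,230+(y+.5)/5.5-.5)
for n,p,q,z in [("sl",T(119,200),S(141,177),.064),("bp",T(253,284),S(406,89),.064),("bare",T(247,458),S(650,208),.058)]: print(n,back(c,p,z),back(d,q,z))
k=[back(c,T(*p),.036) for p in [(545,25),(716,313),(533,418),(364,121)]]
print(np.round(k,4),np.mean(k,0),[round(np.linalg.norm(k[i]-k[i-1]),4) for i in range(4)], np.arctan2(*(k[3]-k[2])[1::-1]))
to([.5,-.15,.2],3.1)
E
```

```text
sl [0.62856681 0.15503128 0.064     ] [0.63058773 0.1542064  0.064     ]
bp [0.57221518 0.06956633 0.064     ] [0.57522486 0.06864773 0.064     ]
bare [0.46363043 0.07383547 0.058     ] [0.46668462 0.0709545  0.058     ]
[[ 0.7485 -0.119   0.036 ]
 [ 0.5506 -0.2245  0.036 ]
 [ 0.4857 -0.1044  0.036 ]
 [ 0.6851  0.0026  0.036 ]] [ 0.61747801 -0.11131546  0.036     ] [np.float64(0.1371), np.float64(0.2242), np.float64(0.1366), np.float64(0.2263)] 0.4922583777862709
travel [ 9.765 -5.714 -0.015] angle 0.434 turn -2.666 tcp [ 0.2416 -0.5216  0.1992] t 0.3
```

```bash
python3 -m crank '{"travel":[[0.8,-0.47,0],[1.6,-0.94,0],[2.4,-1.4,0],[3.2,-1.9,0],[4.0,-2.4,0]],"turn":[-0.12,-0.24,-0.36,-0.48,-0.6]}' 45; python3 -c "
from h import *
to([.6296,.1546,.2],3.11)"
```

```text
clock: 0.72
tcp_pos: [0.3471, -0.366, 0.1994]
orientation: [0.0, 0.868, 0.496, 0.0]
wrist_force: [0.4, -0.6, 0.2]
finger_gap: 0.0451
travel [ 1.48e+01 -5.13e-01 -1.40e-02] angle 1.039 turn -2.071 tcp [ 0.3471 -0.366   0.1994] t 0.72
```

```bash
python3 -m crank '{"travel":[[1,0,0],[2,-0.05,0],[3,-0.1,0],[4,-0.13,0],[5,-0.17,0]],"turn":[-0.12,-0.24,-0.36,-0.48,-0.6]}'; python3 -c "
from h import *
to([.6296,.1546,.2],3.11)"
```

```text
clock: 1.13
tcp_pos: [0.4436, -0.1903, 0.1997]
orientation: [0.0, 0.682, 0.731, 0.0]
wrist_force: [0.6, -0.3, -0.1]
finger_gap: 0.0453
travel [ 8.283  5.232 -0.009] angle 1.639 turn -1.471 tcp [ 0.4436 -0.1903  0.1997] t 1.13
```

```bash
python3 -m crank '{"travel":[[0.8,0.52,0],[1.6,1.04,0],[2.4,1.56,0],[3.2,2.08,0],[4.0,2.6,0]],"turn":[-0.12,-0.24,-0.36,-0.48,-0.6]}'; python3 -c "
from h import *
to([.6296,.1546,.2],3.11)"
```

```text
clock: 1.55
tcp_pos: [0.5373, -0.0239, 0.1996]
orientation: [0.0, 0.436, 0.9, -0.0]
wrist_force: [1.0, -0.6, -0.3]
finger_gap: 0.0452
travel [ 2.07   4.578 -0.009] angle 2.24 turn -0.87 tcp [ 0.5373 -0.0239  0.1996] t 1.55
```

```bash
python3 -m crank '{"travel":[[0.4,0.9,0],[0.8,1.8,0],[1.2,2.7,0],[1.6,3.6,0],[2.07,4.58,0]],"turn":[-0.12,-0.24,-0.36,-0.48,-0.6]}'; python3 -m crank '{"travel":[[0,0,0],[0,0,0],[0,0,0],[0,0,0]],"turn":[-0.12,-0.24,-0.27,-0.27]}';python3 - <<'E'
from h import *
to([.6296,.1546,.2],3.11)
c=read_camera("wrist");cv2.imwrite("pics/w1.png",c["image"][:,:,::-1])
np.savez("w1.npz",**c)
print(-c["R"].T@c["t"])
for X in [(.6296,.1546,.064),(.5737,.0691,.064),(.4652,.0724,.058)]: print(proj(c,X))
E
```

```text
clock: 1.97
tcp_pos: [0.63, 0.1522, 0.1994]
orientation: [0.0, 0.15, 0.989, -0.0]
wrist_force: [1.0, -1.1, 0.0]
finger_gap: 0.0449
clock: 2.3
tcp_pos: [0.6293, 0.1511, 0.199]
orientation: [-0.0, 0.018, 1.0, -0.0]
wrist_force: [-0.3, -0.6, -0.3]
finger_gap: 0.045
travel [-0.005  0.087 -0.026] angle 3.105 turn -0.005 tcp [0.6293 0.1511 0.199 ] t 2.3
[0.55918531 0.15339838 0.37343742]
[286.52358841 192.75414518]
[187.76908627 134.21299177]
[179.04393261  -2.93017808]
```

View pics/w1.png

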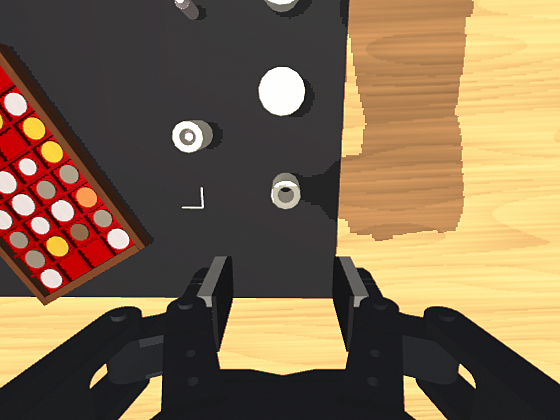

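```bash
python3 - <<'E'
from h import *
c=dict(np.load("w1.npz"))
print(c["K"][0,0])
for n,p,z in [("sl",(286,189.5),.064),("bp",(188.5,136),.064),("bare",(183,2),.058)]: print(n,back(c,p,z))
a=cv2.resize(c["image"][110:220,160:310],None,fx=5,fy=5,interpolation=cv2.INTER_CUBIC)
cv2.imwrite("pics/w1c.png",a[:,:,::-1])
E
```

```text
342.4249746096061
sl [0.62650992 0.15421292 0.064     ]
bp [0.57526105 0.06957562 0.064     ]
bare [0.46884639 0.07520868 0.058     ]
```

View pics/w1c.png

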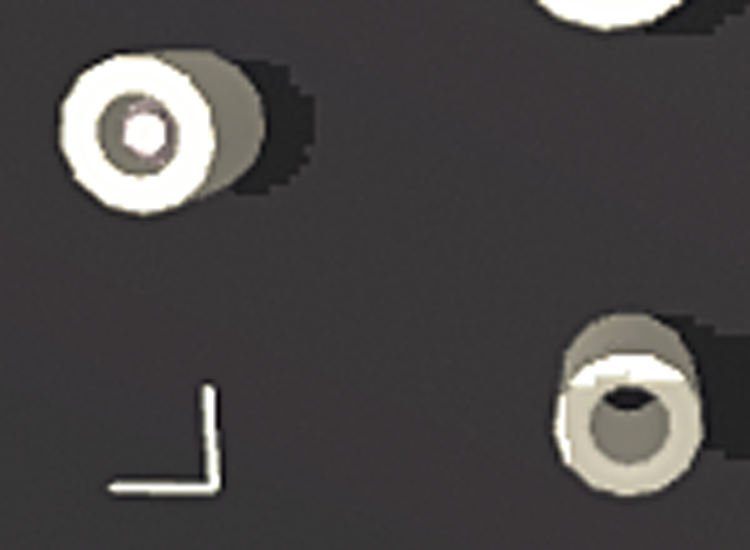

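The crop shows the loose sleeve's top ring at full-image pixel (285.4,194.4) and the buffered ring at (187.2,136.2).

```bash
python3 - <<'E'
from h import *
c=dict(np.load("w1.npz"))
for n,p,z in [("sl",(285.4,194.4),.064),("bp",(187.2,136.2),.064)]: print(n,back(c,p,z))
to([.6302,.1548,.060],3.11)
E
```

```text
sl [0.63112501 0.1535109  0.064     ]
bp [0.57539389 0.06840734 0.064     ]
travel [-0.022  0.102  3.478] angle 3.103 turn -0.007 tcp [0.6292 0.1508 0.1991] t 2.35
```

```bash
python3 -m crank '{"travel":[[-0.03,0.09,0.8],[-0.03,0.09,1.8],[-0.03,0.09,2.8],[-0.03,0.09,3.7],[-0.03,0.09,4.05]],"turn":[0,0,0,0,0]}'; python3 -m crank '{"travel":[[0,0,0],[0,0,0],[0,0,0]],"turn":[0,0,0]}'; python3 - <<'E'
from h import *
to([.6303,.1541,.036],3.11)
c=read_camera("wrist");np.savez("w2.npz",**c);crop(c["image"],180,120,220,200,3.5,"w2") if 0 else crop(c["image"],180,140,220,170,3.5,"w2")
print(proj(c,(.6303,.1541,.064)))
E
```

```text
clock: 2.77
tcp_pos: [0.6267, 0.1532, 0.0317]
orientation: [-0.004, 0.02, 1.0, -0.001]
wrist_force: [-0.6, -0.6, -0.0]
finger_gap: 0.0449
clock: 3.02
tcp_pos: [0.6321, 0.154, 0.0393]
orientation: [0.001, 0.019, 1.0, 0.0]
wrist_force: [-0.5, 0.8, 0.3]
finger_gap: 0.0452
travel [0.045 0.001 0.083] angle 3.103 turn -0.007 tcp [0.6321 0.154  0.0393] t 3.02
[282.90548977 263.25179212]
```

View pics/w2.png

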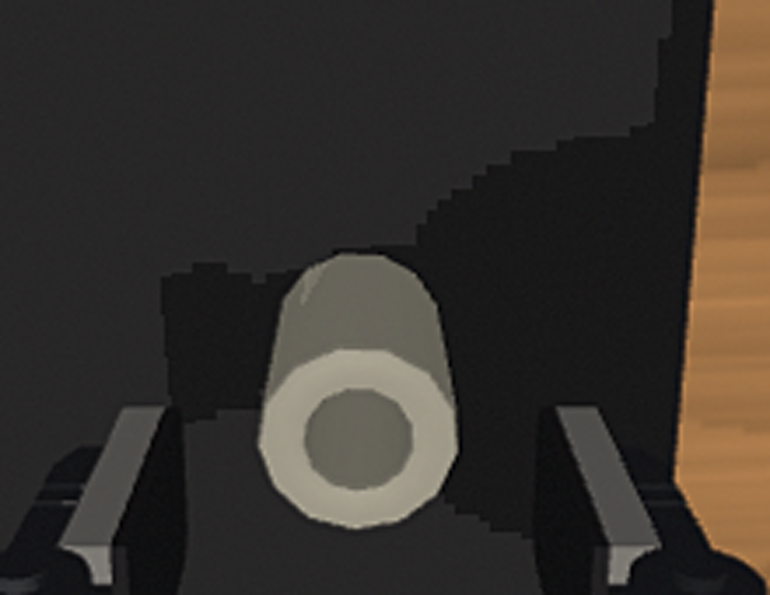

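The sleeve's ring is at (281.9,265.1), centred between the open fingers and within 1 mm of the prediction. I'll grip it now.

```bash
python3 -m crank '{"travel":[[0,0,0],[0,0,0],[0,0,0],[0,0,0],[0,0,0]],"turn":[0,0,0,0,0]}' 15 30; python3 -m crank '{"travel":[[0,0,0],[0,0,0],[0,0,0],[0,0,0]],"turn":[0,0,0,0]}'; python3 - <<'E'
from h import *
to([.6303,.1541,.036],3.11)
c=read_camera("wrist");np.savez("w3.npz",**c)
g=cv2.cvtColor(c["image"],cv2.COLOR_RGB2GRAY)
a=c["image"][225:300,240:325]
cv2.imwrite("pics/w3.png",cv2.resize(a[:,:,::-1],None,fx=7,fy=7,interpolation=cv2.INTER_CUBIC))
E
```

```text
clock: 3.48
tcp_pos: [0.6309, 0.1541, 0.0379]
orientation: [0.0, 0.019, 1.0, 0.0]
wrist_force: [-0.0, 0.3, 0.6]
finger_gap: 0.0148
clock: 3.82
tcp_pos: [0.6306, 0.1541, 0.0374]
orientation: [-0.0, 0.019, 1.0, -0.0]
wrist_force: [-0.1, -1.1, 0.2]
finger_gap: 0.015
travel [0.008 0.001 0.034] angle 3.104 turn -0.006 tcp [0.6306 0.1541 0.0374] t 3.82
```

View pics/w3.png

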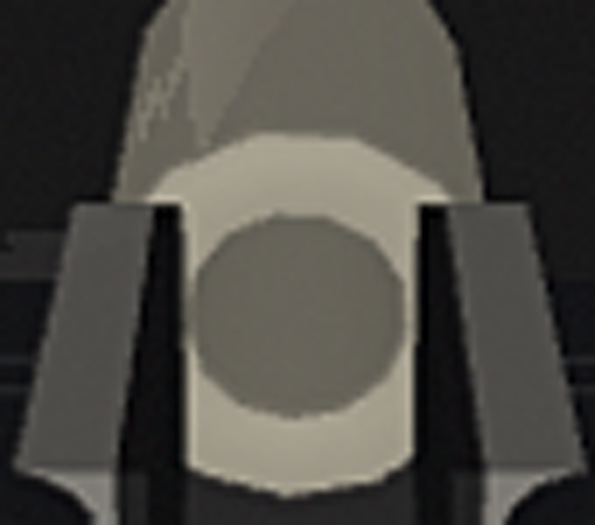

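The gap reads 15 mm with the 28 mm sleeve apparently between the pads, which doesn't fit. I'll lift a little and check whether the sleeve follows.

```bash
python3 -m crank '{"travel":[[0,0,-0.15],[0,0,-0.3],[0,0,-0.45],[0,0,-0.6],[0,0,-0.6]],"turn":[0,0,0,0,0]}';python3 -m crank '{"travel":[[0,0,0],[0,0,0]],"turn":[0,0]}'; python3 - <<'E'
from h import *
to([.6303,.1541,.036],3.11)
c=read_camera("wrist");p=dict(np.load("w3.npz"));np.savez("w4.npz",**c)
d=np.abs(c["image"].astype(int)-p["image"]).mean(2)
print(d[225:300,240:325].mean(), d.mean())
a=np.hstack([p["image"][200:310,220:345],c["image"][200:310,220:345]])
cv2.imwrite("pics/w4.png",cv2.resize(a[:,:,::-1],None,fx=3,fy=3,interpolation=cv2.INTER_CUBIC))
print(get_state()["finger_gap"],proj(c,(.6303,.1541,.064)))
E
```

```text
clock: 4.28
tcp_pos: [0.632, 0.1542, 0.0636]
orientation: [0.002, 0.019, 1.0, 0.0]
wrist_force: [0.2, 0.2, -0.8]
finger_gap: 0.015
clock: 4.45
tcp_pos: [0.6307, 0.1541, 0.0616]
orientation: [0.0, 0.019, 1.0, -0.0]
wrist_force: [1.0, -0.0, -0.3]
finger_gap: 0.0149
travel [0.01  0.001 0.639] angle 3.104 turn -0.006 tcp [0.6307 0.1541 0.0616] t 4.45
34.682405228758164 25.45455498866213
0.015004045053278837 [282.84706749 248.21356101]
```

View pics/w4.png

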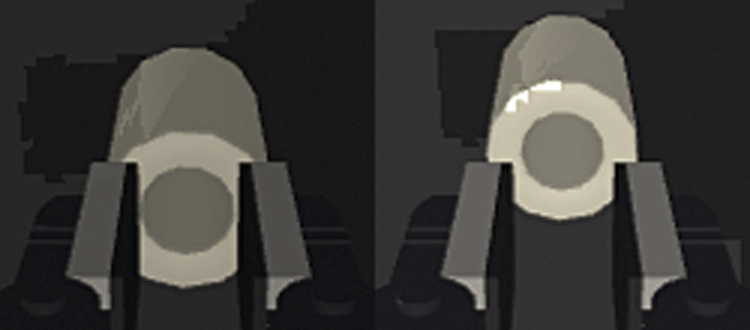

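```bash
python3 - <<'E'
from h import *
for f in ("w3","w4"):
    c=dict(np.load(f+".npz")); o=-c["R"].T@c["t"]; print("cam",o)
    for uv in [(266,253.9),(261,253.9),(250,253.9),(298.9,253.9),(266.5,291)]:
        d=c["R"].T@np.linalg.solve(c["K"],[*uv,1.])
        for x in (.6196,.6306,.6416): print(f,uv,x,np.round(o+d*(x-o[0])/d[0],4)[1:],end=' ')
        print()
p=dict(np.load("w3.npz"))
# ring diameter/hole in px -> depth
E
```

```text
cam [0.56044181 0.1564566  0.21181975]
w3 (266, 253.9) 0.6196 [0.147 0.072] w3 (266, 253.9) 0.6306 [0.1453 0.0459] w3 (266, 253.9) 0.6416 [0.1435 0.0199] 
w3 (261, 253.9) 0.6196 [0.1448 0.0718] w3 (261, 253.9) 0.6306 [0.1426 0.0457] w3 (261, 253.9) 0.6416 [0.1405 0.0197] 
w3 (250, 253.9) 0.6196 [0.1399 0.0714] w3 (250, 253.9) 0.6306 [0.1368 0.0452] w3 (250, 253.9) 0.6416 [0.1338 0.0191] 
w3 (298.9, 253.9) 0.6196 [0.1615 0.0732] w3 (298.9, 253.9) 0.6306 [0.1624 0.0474] w3 (298.9, 253.9) 0.6416 [0.1633 0.0216] 
w3 (266.5, 291) 0.6196 [0.1487 0.1049] w3 (266.5, 291) 0.6306 [0.1473 0.085 ] w3 (266.5, 291) 0.6416 [0.1459 0.0651] 
cam [0.56045451 0.15645303 0.23599562]
w4 (266, 253.9) 0.6196 [0.147  0.0963] w4 (266, 253.9) 0.6306 [0.1453 0.0703] w4 (266, 253.9) 0.6416 [0.1435 0.0443] 
w4 (261, 253.9) 0.6196 [0.1448 0.0961] w4 (261, 253.9) 0.6306 [0.1427 0.0701] w4 (261, 253.9) 0.6416 [0.1405 0.0441] 
w4 (250, 253.9) 0.6196 [0.1399 0.0957] w4 (250, 253.9) 0.6306 [0.1369 0.0696] w4 (250, 253.9) 0.6416 [0.1338 0.0435] 
w4 (298.9, 253.9) 0.6196 [0.1615 0.0975] w4 (298.9, 253.9) 0.6306 [0.1624 0.0718] w4 (298.9, 253.9) 0.6416 [0.1633 0.046 ] 
w4 (266.5, 291) 0.6196 [0.1487 0.1291] w4 (266.5, 291) 0.6306 [0.1473 0.1093] w4 (266.5, 291) 0.6416 [0.1459 0.0894]
```

```bash
python3 - <<'E'
from h import *
for f in ("w1","w3","w4"):
    c=dict(np.load(f+".npz")); f0=c["K"][0,0]
    dep=(c["R"]@[.6303,.1541,.064]+c["t"])[2]
    print(f,"depth",dep,"outer px",28*f0/dep/1000,"hole px",14.4*f0/dep/1000,"axis",c["R"][2])
    s=get_state()
c=read_camera("side");cv2.imwrite("pics/s2.png",cv2.resize(c["image"][130:310,110:320,::-1],None,fx=3.5,fy=3.5,interpolation=cv2.INTER_CUBIC)[:600])
s=get_state();print(s["tcp_pos"],proj(c,s["tcp_pos"]),(proj(c,s["tcp_pos"])-[110,130])*3.5)
print((proj(c,s["tcp_pos"]+[0,0,.034])-[110,130])*3.5)
E
```

```text
w1 depth 0.3170438224780159 outer px 30.241558451225796 hole px 15.552801489201839 axis [ 0.27473522 -0.01025953 -0.96146518]
w3 depth 0.161355308371496 outer px 59.42103415026356 hole px 30.55938899156412 axis [ 0.27527272 -0.0106033  -0.9613077 ]
w4 depth 0.1845996505175198 outer px 51.93888104440919 hole px 26.71142453712473 axis [ 0.27563509 -0.0105618  -0.96120432]
[0.63037153 0.1540278  0.0611199 ] [175.58570608 262.79771656] [229.54997128 464.79200797]
[220.48173383 420.87293818]
```

View pics/s2.png

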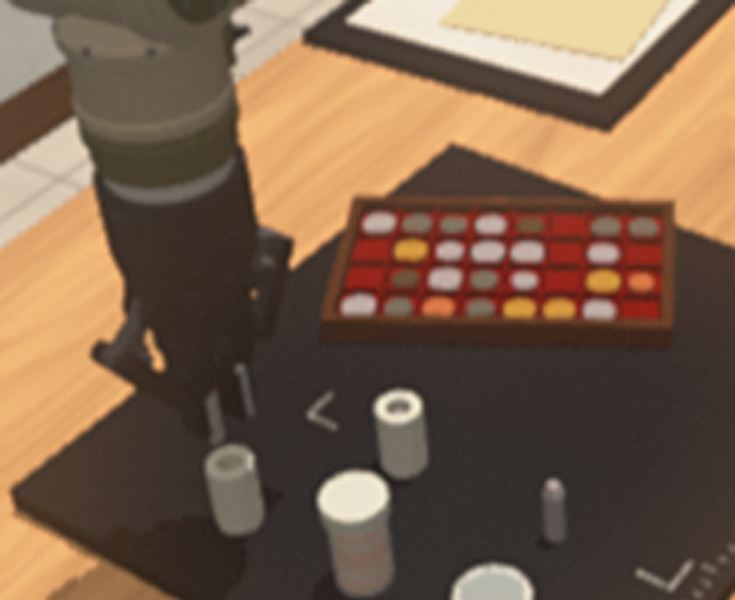

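The side view shows the real fingertips at about crop (234,425), roughly 34 mm above where the reported TCP projects at (229,465). The wrist ray check gives the same offset (0.072 against 0.037). The fingers closed above the sleeve, so I'll treat the true tip as TCP z + 34 mm. I'll reopen and go lower, using touch and numbers to check.

```bash
python3 -m crank '{"travel":[[0,0,0],[0,0,0],[0,0,0],[0,0,0],[0,0,0]],"turn":[0,0,0,0,0]}' 45; python3 -m crank '{"travel":[[0,0,0.3],[0,0,0.6],[0,0,0.9],[0,0,1.2],[0,0,1.4]],"turn":[0,0,0,0,0]}';python3 -m crank '{"travel":[[0,0,0],[0,0,0],[0,0,0],[0,0,0]],"turn":[0,0,0,0]}'; python3 -m crank '{"travel":[[0,0,0],[0,0,0],[0,0,0],[0,0,0],[0,0,0]],"turn":[0,0,0,0,0]}' 15 40;  python3 - <<'E'
from h import *
import workcell
print([n for n in dir(workcell) if n[0]!='_'], getattr(workcell,'grip_point_offset',None))
to([.6303,.1541,.004],3.11)
c=read_camera("wrist");np.savez("w5.npz",**c)
uv=proj(c,(.6303,.1541,.064));print(uv)
g=cv2.cvtColor(c["image"],cv2.COLOR_RGB2GRAY);u,v=uv.round().astype(int)
print(g[v-40:v+41:4,u-40:u+41:4])
E
```

```text
clock: 4.97
tcp_pos: [0.6306, 0.154, 0.0614]
orientation: [-0.0, 0.019, 1.0, -0.0]
wrist_force: [-0.3, 0.5, -0.1]
finger_gap: 0.0446
clock: 5.38
tcp_pos: [0.6298, 0.1539, 0.0037]
orientation: [-0.001, 0.019, 1.0, -0.0]
wrist_force: [0.0, -0.4, 0.8]
finger_gap: 0.0449
clock: 5.72
tcp_pos: [0.6314, 0.1541, 0.0063]
orientation: [0.001, 0.019, 1.0, 0.0]
wrist_force: [-0.8, 0.4, -1.5]
finger_gap: 0.0454
clock: 6.13
tcp_pos: [0.6314, 0.1541, 0.0064]
orientation: [0.001, 0.019, 1.0, 0.0]
wrist_force: [0.0, -0.5, 5.6]
finger_gap: 0.026
['MotionError', 'get_state', 'grip_point_offset', 'hand_in', 'read_camera'] 0.0187
travel [ 0.029 -0.002  0.06 ] angle 3.104 turn -0.006 tcp [0.6314 0.1541 0.0064] t 6.13
[282.71366298 301.11650976]
[[ 76  61  16 101  95  96  96  97  98  98  96  97  97  96  96  96  93  49
   15  77  74]
 [ 74  10  13  96  94  96  96  96  98  97  98  97  97  97  95  95  94  70
   15  84  74]
 [ 75  13  10  94  95  97  97  97  97  97  95  96  97  97  95  96  94  93
   14  31  74]
 [ 78  15  18  94  95  97  96 104 138 145 145 132 118 101  96  95  95  95
   12  12  75]
 [ 76  14  
[... 802 characters left out ...]
2 147 149 148 101  95  97  97  97  96  95  94 142 150 147 148
   45  15  32]
 [ 32  14  41 146 148 149 150 113  99  96  97  96 100 154 150 149 147 152
   11  14  31]
 [ 31  16  39 162 148 149 151 150 156 156 134 157 157 151 149 147 147  29
   10  16  32]
 [ 32  15  38  35  93 146 148 149 151 152 152 151 150 149 148 149  33  36
   29  17  31]
 [ 30  14  37  37  36  50 149 147 147 148 148 147 148 147 149  31  37  36
   37  18  30]
 [ 32  14  36  37  36  35  35  30  47 133 158  96  35  29  36  36  37  38
   38  21  32]
 [ 31  15  36  37  36  37  37  35  35  35  37  37  36  36  36  37  37  38
   36  25  29]
 [ 27  21  36  36  37  36  37  36  37  35  36  37  35  36  36  36  35  37
   35  22  56]]
```

```bash
cat >> h.py <<'E'
def ring(c,X,lo=80,hi=120):
    "centre pixel of the bore seen near world point X"
    g=cv2.medianBlur(cv2.cvtColor(c["image"],cv2.COLOR_RGB2GRAY),3);u,v=proj(c,X).round().astype(int)
    m=((g>=lo)&(g<=hi)).astype(np.uint8);n,l,st,ce=cv2.connectedComponentsWithStats(m,connectivity=4)
    k=l[v,u];return ce[k],st[k]
E
python3 - <<'E'
from h import *
c=dict(np.load("w5.npz"))
ce,st=ring(c,(.6303,.1541,.064));print(ce,st,back(c,ce,.064))
to([.6303,.1541,.004])
E
python3 -m crank '{"travel":[[0,0,-0.2],[0,0,-0.5],[0,0,-0.9],[0,0,-1.3],[0,0,-1.6]],"turn":[0,0,0,0,0]}';python3 -m crank '{"travel":[[0,0,0],[0,0,0],[0,0,0],[0,0,0]],"turn":[0,0,0,0]}'
python3 - <<'E'
from h import *
c=read_camera("wrist");np.savez("w6.npz",**c);s=get_state();to([.6303,.1541,.004])
z=.064+s["tcp_pos"][2]-.0064
for lo,hi in ((60,125),(80,120)):
  ce,st=ring(c,(s["tcp_pos"][0],s["tcp_pos"][1],z),lo,hi);print(ce,st,back(c,ce,z)-s["tcp_pos"])
E
```

```text
[282.39481268 303.35446686] [ 264  287   38   34 1041] [0.63126348 0.15394284 0.064     ]
travel [ 0.029 -0.002  0.06 ] angle 3.104 turn None tcp [0.6314 0.1542 0.0064] t 6.18
clock: 6.6
tcp_pos: [0.631, 0.1541, 0.0715]
orientation: [0.001, 0.019, 1.0, 0.0]
wrist_force: [0.6, 0.8, -0.5]
finger_gap: 0.026
clock: 6.93
tcp_pos: [0.6297, 0.154, 0.0683]
orientation: [-0.001, 0.019, 1.0, -0.0]
wrist_force: [-0.0, 0.5, -0.0]
finger_gap: 0.0261
travel [-0.017  0.004  1.607] angle 3.104 turn None tcp [0.6298 0.154  0.0683] t 6.98
[282.28555305 301.91083521] [264 287  37  31 886] [-0.00051462 -0.00021726  0.0576    ]
[281.77420109 208.76460506] [     0      0    560    420 231033] [-0.03761502  0.00094306  0.0576    ]
```

```bash
python3 -m crank '{"travel":[[0.1,-0.1,-0.5],[0.7,-0.4,-0.6],[1.4,-0.8,-0.6],[2.1,-1.1,-0.6],[2.5,-1.35,-0.6]],"turn":[0,0,0,0,0]}';python3 -m crank '{"travel":[[0,0,0],[0,0,0],[0,0,0],[0,0,0],[0,0,0]],"turn":[0,0,0,0,0]}'
python3 - <<'E'
from h import *
c=read_camera("wrist");np.savez("w7.npz",**c);to([.4650,.0724,.09],3.11)
u,v=proj(c,(.4650,.0724,.058));print(u,v,proj(c,(.4650,.0724,.018)),proj(c,(.5747,.0687,.064)))
u,v=int(u),int(v)
a=c["image"][max(v-50,0):v+50,u-60:u+60];print(max(v-50,0),u-60)
cv2.imwrite("pics/w7.png",cv2.resize(a[:,:,::-1],None,fx=6,fy=6,interpolation=cv2.INTER_CUBIC))
E
```

```text
clock: 7.4
tcp_pos: [0.5249, 0.1033, 0.0925]
orientation: [-0.002, 0.019, 1.0, -0.0]
wrist_force: [-1.5, 0.0, -0.4]
finger_gap: 0.0263
clock: 7.82
tcp_pos: [0.5296, 0.1042, 0.0932]
orientation: [0.0, 0.019, 1.0, -0.0]
wrist_force: [-0.6, -0.3, -0.7]
finger_gap: 0.026
travel [ 1.58  -0.854  0.08 ] angle 3.104 turn -0.006 tcp [0.5294 0.1042 0.0932] t 7.87
225.4461440958006 125.33969621960173 [234.52087082 123.42976243] [231.89298209 295.58863783]
75 165
```

View pics/w7.png

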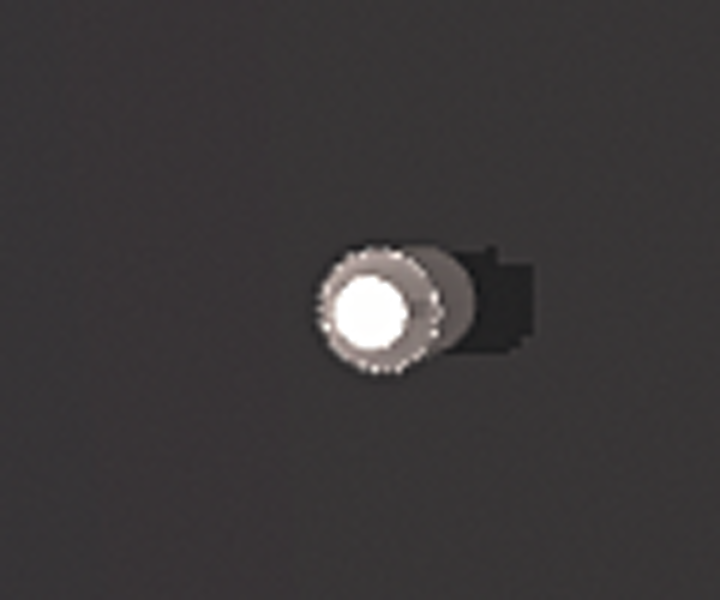

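The pin's tip disc is clear at about (226.4,126.6), within 1.5 px of the prediction. I'll compute its position and go over it.

```bash
python3 - <<'E'
from h import *
c=dict(np.load("w7.npz"));g=c["image"].min(2)[75:175,165:285]
m=cv2.moments((g>225).astype(np.uint8),True);uv=(165+m["m10"]/m["m00"],75+m["m01"]/m["m00"]);P=back(c,uv,.058);print(uv,m["m00"],P)
to([P[0]+.0003,P[1]+.0002,.0932],3.11)
E
```

```text
(226.22935779816515, 126.66055045871559) 109.0 [0.46577704 0.07280339 0.058     ]
travel [ 1.553 -0.838 -0.   ] angle 3.104 turn -0.006 tcp [0.5294 0.1042 0.0932] t 7.87
```

```bash
python3 -m crank '{"travel":[[0.3,-0.15,0],[0.7,-0.37,0],[1.1,-0.6,0],[1.4,-0.76,0],[1.553,-0.838,0]],"turn":[0,0,0,0,0]}';python3 -m crank '{"travel":[[0,0,0],[0,0,0],[0,0,0],[0,0,0],[0,0,0]],"turn":[0,0,0,0,0]}'
python3 - <<'E'
from h import *
to([.4661,.0730,.0932],3.11)
c=read_camera("wrist");s=get_state();z=.064+s["tcp_pos"][2]-.0064
ce,st=ring(c,(s["tcp_pos"][0],s["tcp_pos"][1],z),60,125);print(ce,st,back(c,ce,z))
to([.4661,.0730,.0932],3.11)
E
```

```text
clock: 8.28
tcp_pos: [0.464, 0.0725, 0.0932]
orientation: [-0.001, 0.019, 1.0, -0.0]
wrist_force: [-0.3, -0.2, 0.7]
finger_gap: 0.0259
clock: 8.7
tcp_pos: [0.4661, 0.0729, 0.0934]
orientation: [0.0, 0.019, 1.0, -0.0]
wrist_force: [0.6, 1.1, -0.8]
finger_gap: 0.0257
travel [-0.     0.001  0.006] angle 3.104 turn -0.006 tcp [0.4661 0.0729 0.0934] t 8.7
[282.2863485  302.22641509] [264 287  37  31 901] [0.46555749 0.07273525 0.15100111]
travel [-0.005  0.002  0.005] angle 3.104 turn -0.006 tcp [0.4659 0.0729 0.0934] t 8.75
```

```bash
python3 -m crank '{"travel":[[0,0,0.3],[0,0,0.6],[0,0,0.9],[0,0,1.0],[0,0,1.1]],"turn":[0,0,0,0,0]}';python3 -m crank '{"travel":[[0,0,0.05],[0,0,0.1],[0,0,0.15],[0,0,0.2],[0,0,0.25]],"turn":[0,0,0,0,0]}';python3 -m crank '{"travel":[[0,0,0.06],[0,0,0.12],[0,0,0.18],[0,0,0.24],[0,0,0.3]],"turn":[0,0,0,0,0]}'; python3 -c "
from h import *
to([.4661,.0730,.0064],3.11)"
```

```text
clock: 9.17
tcp_pos: [0.4651, 0.0728, 0.0489]
orientation: [-0.001, 0.019, 1.0, -0.0]
wrist_force: [0.7, -0.2, -0.0]
finger_gap: 0.0263
clock: 9.58
tcp_pos: [0.4657, 0.0727, 0.0397]
orientation: [0.0, 0.019, 1.0, -0.0]
wrist_force: [-0.8, 0.2, -0.8]
finger_gap: 0.0259
clock: 10.0
tcp_pos: [0.4653, 0.0727, 0.0272]
orientation: [-0.0, 0.019, 1.0, -0.0]
wrist_force: [0.1, 0.4, -1.0]
finger_gap: 0.0261
travel [-0.019  0.008  0.52 ] angle 3.104 turn -0.006 tcp [0.4653 0.0727 0.0272] t 10.0
```

```bash
python3 -m crank '{"travel":[[0,0,0.1],[0,0,0.2],[0,0,0.3],[0,0,0.4],[0,0,0.5]],"turn":[0,0,0,0,0]}';python3 -m crank '{"travel":[[0,0,0.0],[0,0,0.02],[0,0,0.02],[0,0,0.02]],"turn":[0,0,0,0]}'; python3 -c "
from h import *
s=get_state();z=.064+s['tcp_pos'][2]-.0064
c=read_camera('wrist');ce,st=ring(c,(s['tcp_pos'][0],s['tcp_pos'][1],z),60,125);print(ce,st)
to([.4661,.0730,.0064],3.11)"
```

```text
clock: 10.42
tcp_pos: [0.4652, 0.0727, 0.007]
orientation: [-0.0, 0.019, 1.0, -0.0]
wrist_force: [0.5, 0.4, -0.4]
finger_gap: 0.0261
clock: 10.75
tcp_pos: [0.4654, 0.0727, 0.0068]
orientation: [0.0, 0.019, 1.0, -0.0]
wrist_force: [0.1, -0.4, -0.4]
finger_gap: 0.026
[277.51526798 208.73448936] [     0      0    560    420 228714]
travel [-0.015  0.007  0.01 ] angle 3.104 turn -0.006 tcp [0.4655 0.0728 0.0068] t 10.8
```

```bash
python3 -m crank '{"travel":[[0,0,0],[0,0,0],[0,0,0],[0,0,0]],"turn":[0,0,0,0]}' 45; python3 -m crank '{"travel":[[0,0,-0.4],[0,0,-1.1],[0,0,-1.9],[0,0,-2.7],[0,0,-3.3]],"turn":[0,0,0,0,0]}';python3 -m crank '{"travel":[[0,0,0],[0,0,0],[0,0,0]],"turn":[0,0,0]}' 0; python3 - <<'E'
from h import *
to([.4661,.0730,.0064],3.11)
c=read_camera("wrist");np.savez("w8.npz",**c)
u,v=proj(c,(.4655,.0727,.064)).round().astype(int);print(u,v,"if not down",proj(c,(.4655,.0727,.074)))
g=cv2.cvtColor(c["image"],cv2.COLOR_RGB2GRAY);print(g[v-40:v+41:4,u-40:u+41:4])
E
```

```text
clock: 11.13
tcp_pos: [0.4655, 0.0727, 0.0068]
orientation: [0.0, 0.019, 1.0, -0.0]
wrist_force: [-0.4, 0.2, 0.1]
finger_gap: 0.0448
clock: 11.55
tcp_pos: [0.4659, 0.0728, 0.1412]
orientation: [0.001, 0.019, 1.0, -0.0]
wrist_force: [1.3, 0.3, -0.5]
finger_gap: 0.0448
clock: 11.8
tcp_pos: [0.465, 0.0727, 0.1381]
orientation: [-0.0, 0.019, 1.0, -0.0]
wrist_force: [-0.9, -0.1, -0.3]
finger_gap: 0.0092
travel [-0.029  0.008  3.294] angle 3.104 turn -0.006 tcp [0.465  0.0727 0.1381] t 11.8
283 211 if not down [282.71274319 214.77436965]
[[ 52  54  53  53  51  54  53  53  54  54  53  54  53  54  55  53  54  53
   55  55  54]
 [ 53  54  53  54  53  54  54  52  53  54  53  54  54  54  54  54  54  54
   54  55  33]
 [ 54  53  54  53  53  54  54  53  54  54  53  54  54  54  54  54  53  54
   54  35  35]
 [ 54  53  54  54  54  52  53  54  42 140 134 126  57  57  55  55  54  54
   55  34  34]
 [ 53  53  53  53  53  53  53 105 138 133 129 124 127  25  34  32  55  56
   33  34  34]
 [ 53  53  54  55  52  52  66 143 139 133 128 125 123 129  33  35  36  34
   35  35  33]
 [ 54  53  53  54  53  54 10
[... 607 characters left out ...]
3  53  53  54  49 203 195 200 204 198 191  67  53  53  53  52
   33  34  34]
 [ 54  53  55  54  52  53  53  50  61 172 201 128  43  54  51  53  53  53
   53  34  35]
 [ 53  54  53  53  52  52  52  52  52  53  53  53  53  54  54  53  53  54
   54  55  33]
 [ 53  54  52  52  52  53  52  52  52  53  53  52  51  52  53  53  53  52
   53  53  30]
 [ 50  52  51  52  53  52  52  53  52  52  52  52  53  53  54  52  52  52
   52  53  52]
 [ 52  52  52  53  53  53  52  53  52  52  52  53  53  52  52  52  53  53
   53  52  53]
 [ 52  52  52  52  52  52  52  52  52  52  52  53  53  53  53  52  53  53
   52  53  53]
 [ 52  52  53  53  52  53  54  54  51  53  52  51  53  52  51  52  52  52
   52  52  52]]
```

The ring and pin tip show where a seated sleeve should be (bore about (283,213) against 211 predicted for fully down), so step 1 is done. For the tray I'll use the fully open fingers as a two-point pusher behind the -y long side. That means moving along the tray's normal and then rotating about the buffered pin.

```bash
python3 -m crank '{"travel":[[-0.3,-0.5,0],[-0.8,-1.2,0],[-1.3,-1.9,0],[-1.8,-2.6,0],[-2.3,-3.3,0]],"turn":[0.1,0.2,0.32,0.44,0.56]}' 85; python3 -c "
from h import *
to([.652,-.218,.138],2.063)"
```

```text
clock: 12.27
tcp_pos: [0.5518, -0.0636, 0.1368]
orientation: [-0.002, 0.297, 0.955, -0.0]
wrist_force: [1.1, 0.3, 1.3]
finger_gap: 0.0621
travel [-4.251 -1.757 -0.04 ] angle 2.538 turn 0.475 tcp [ 0.5518 -0.0636  0.1368] t 12.27
```

```bash
python3 -m crank '{"travel":[[-0.9,-0.37,0],[-1.8,-0.74,0],[-2.7,-1.1,0],[-3.5,-1.45,0],[-4.25,-1.75,0]],"turn":[0.12,0.24,0.36,0.44,0.475]}';python3 -m crank '{"travel":[[0,0,0],[0,0,0],[0,0,0],[0,0,0]],"turn":[0,0,0,0]}'; python3 - <<'E'
from h import *
to([.652,-.218,.138],2.063)
c=read_camera("wrist");np.savez("w9.npz",**c);im=c["image"].copy()
s=get_state()["tcp_pos"]
k=np.array([.6175,-.1113]);e=np.array([np.cos(.492),np.sin(.492)]);n=np.array([-e[1],e[0]])
for a,b in((1,1),(-1,1),(-1,-1),(1,-1)):
    p=proj(c,[*(k+a*.115*e+b*.07*n),.036]);print(p)
    cv2.drawMarker(im,tuple(p.round().astype(int).tolist()),(0,255,0),0,8)
for h in (0,.034,.045): print(h,[proj(c,[*(s[:2]+.011*n+q*e),s[2]+h]).round(1) for q in(-.0425,.0425)])
cv2.imwrite("pics/w9.png",im[:,:,::-1])
E
```

```text
clock: 12.68
tcp_pos: [0.6532, -0.2179, 0.136]
orientation: [-0.002, 0.513, 0.858, -0.0]
wrist_force: [-0.1, 0.4, 0.9]
finger_gap: 0.0851
clock: 13.02
tcp_pos: [0.6524, -0.2149, 0.1378]
orientation: [-0.001, 0.511, 0.86, -0.0]
wrist_force: [-0.2, 0.5, 0.5]
finger_gap: 0.0849
travel [-0.064 -0.046 -0.005] angle 2.07 turn 0.007 tcp [ 0.6524 -0.2149  0.1378] t 13.02
[478.43543555 -47.43686962]
[144.86062106 -50.59150321]
[162.56092146 154.08351647]
[449.44924416 156.70407449]
0 [array([204.2, 227. ]), array([362.9, 228.4])]
0.034 [array([187.1, 251.5]), array([380.3, 253.2])]
0.045 [array([179.8, 261.9]), array([387.6, 263.8])]
```

View pics/w9.png

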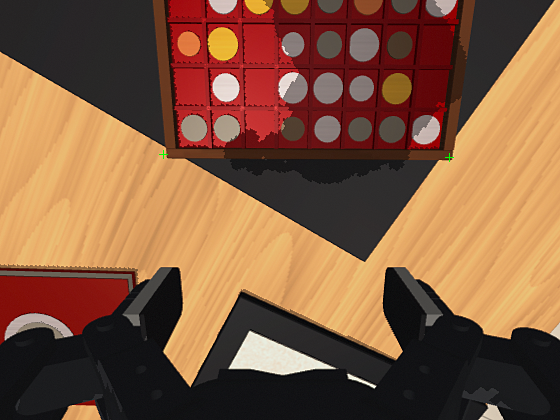

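The drawn tray corners fall on the tray's -y corners at (163,154) and (449,157). The open fingertips are at (180,268) and (386,268), so the tips are about 47 mm above the reported TCP when fully open. The catalogue's corner at (136,268) is near the left finger, so I'll check the clearance before lowering.

```bash
python3 - <<'E'
from h import *
c=dict(np.load("w9.npz"));s=get_state()["tcp_pos"]
a=2.07;n=np.array([np.cos(a),np.sin(a)]);e=np.array([n[1],-n[0]])
for nm,uv,z in [("cat corner",(136,270),.018),("cat edge left",(0,268),.018),("frame corner",(240,292),.012),("frame right",(380,350),.012),("board corner",(365,262),.018),("tray-yL",(165,157),.036),("tray-yR",(449,158),.036)]:
    d=back(c,uv,z)[:2]-s[:2];print(nm,"along push %.1f mm, along tray x %.1f"%(d@n*1000,d@e*1000))
to([.652,-.218,-.019],2.063)
E
```

```text
cat corner along push -71.8 mm, along tray x -138.3
cat edge left along push -70.1 mm, along tray x -266.0
frame corner along push -98.0 mm, along tray x -42.1
frame right along push -164.2 mm, along tray x 100.1
board corner along push -63.1 mm, along tray x 76.4
tray-yL along push 36.1 mm, along tray x -95.1
tray-yR along push 35.8 mm, along tray x 132.9
travel [-0.069 -0.05   3.936] angle 2.07 turn 0.007 tcp [ 0.6526 -0.2147  0.1384] t 13.07
```

```bash
python3 -m crank '{"travel":[[0,0,0.5],[0,0,1.2],[0,0,2.0],[0,0,2.8],[0,0,3.3]],"turn":[0,0,0,0,0]}';python3 -m crank '{"travel":[[0,0,0.2],[0,0,0.35],[0,0,0.5],[0,0,0.6],[0,0,0.6]],"turn":[0,0,0,0,0]}'; python3 - <<'E'
from h import *
to([.652,-.218,-.019],2.063)
k=np.array([.6175,-.1113]);a=2.063;n=np.array([np.cos(a),np.sin(a)]);e=np.array([n[1],-n[0]])
s=get_state()["tcp_pos"][:2]-k;print("push, x:",s@n,s@e)
E
```

```text
clock: 13.48
tcp_pos: [0.6514, -0.214, 0.0041]
orientation: [-0.002, 0.51, 0.86, -0.0]
wrist_force: [-0.3, 0.4, -1.6]
finger_gap: 0.085
clock: 13.9
tcp_pos: [0.654, -0.2163, -0.0166]
orientation: [0.001, 0.511, 0.86, 0.0]
wrist_force: [-0.3, 0.2, 0.5]
finger_gap: 0.0848
travel [-0.015 -0.064  0.06 ] angle 2.069 turn 0.006 tcp [ 0.654  -0.2163 -0.0166] t 13.9
push, x: -0.10972460622828567 -0.01747053148604257
```

```bash
python3 -m crank '{"travel":[[0.1,0,0.03],[0.25,0,0.05],[0.4,0,0.05],[0.5,0,0.05],[0.6,0,0.05]],"turn":[0.006,0.006,0.006,0.006,0.006]}'; python3 -m crank '{"travel":[[0.1,0,0],[0.2,0,0],[0.3,0,0],[0.4,0,0],[0.5,0,0]],"turn":[0,0,0,0,0]}'; python3 -m crank '{"travel":[[0.12,0,0],[0.25,0,0],[0.37,0,0],[0.5,0,0],[0.6,0,0]],"turn":[0,0,0,0,0]}'; python3 - <<'E'
from h import *
s=get_state();print(s["tcp_pos"],s["wrist_force"])
k=np.array([.6175,-.1113]);a=2.063;n=np.array([np.cos(a),np.sin(a)]);e=np.array([n[1],-n[0]])
d=s["tcp_pos"][:2]-k;print("push, x:",d@n,d@e)
to([0,0,0],2.063)
c=read_camera("wrist")
im=c["image"].astype(int);red=(im[:,:,0]-im[:,:,1]>60).astype(np.uint8)
pts=np.argwhere(red)[:,::-1];print(len(pts),pts.min(0),pts.max(0))
for col in range(150,430,40): 
    q=np.flatnonzero(red[:250,col]);print(col,q.max() if len(q) else None,end=' ')
E
```

```text
clock: 14.32
tcp_pos: [0.6417, -0.1944, -0.0189]
orientation: [0.0, 0.513, 0.858, -0.0]
wrist_force: [-0.7, -0.4, 0.1]
finger_gap: 0.0849
clock: 14.73
tcp_pos: [0.6329, -0.1779, -0.019]
orientation: [0.001, 0.514, 0.858, -0.0]
wrist_force: [2.0, -3.6, -1.4]
finger_gap: 0.0852
clock: 15.15
tcp_pos: [0.6212, -0.156, -0.019]
orientation: [0.0, 0.514, 0.858, -0.0]
wrist_force: [1.8, -4.2, 1.0]
finger_gap: 0.0851
[ 0.62122705 -0.15602891 -0.01896112] [ 1.84467597 -4.16328282  0.97457138]
push, x: -0.04118058895593387 -0.017852873890697125
travel [ 10.775 -11.845  -0.487] angle 2.063 turn -0.0 tcp [ 0.6212 -0.156  -0.019 ] t 15.15
89413 [0 0] [559 418]
150 245 190 245 230 245 270 249 310 245 350 245 390 245
```

```bash
python3 -m crank '{"travel":[[0.12,0,0],[0.24,0,0],[0.36,0,0],[0.48,0,0],[0.6,0,0]],"turn":[0,0,0,0,0]}'; python3 -m crank '{"travel":[[0.1,0,0],[0.2,0,0],[0.3,0,0],[0.4,0,0],[0.5,0,0]],"turn":[0,0,0,0,0]}'; python3 -m crank '{"travel":[[0.05,0,0],[0.1,0,0],[0.15,0,0]],"turn":[0,0,0]}'; python3 - <<'E'
from h import *
s=get_state();print(s["tcp_pos"],s["wrist_force"],s["ft_torque"])
E
```

```text
clock: 15.62
tcp_pos: [0.6102, -0.1353, -0.019]
orientation: [0.001, 0.514, 0.858, -0.0]
wrist_force: [2.7, -4.6, 1.2]
finger_gap: 0.085
clock: 16.03
tcp_pos: [0.6007, -0.1177, -0.019]
orientation: [0.001, 0.514, 0.858, -0.0]
wrist_force: [2.1, -4.8, 1.7]
finger_gap: 0.0849
clock: 16.28
tcp_pos: [0.5979, -0.1125, -0.019]
orientation: [0.001, 0.514, 0.858, -0.0]
wrist_force: [2.7, -5.8, 1.0]
finger_gap: 0.0849
[ 0.59791803 -0.11250034 -0.01900185] [ 2.73689964 -5.78869369  1.04863173] [-0.90152588 -0.51926829 -0.11284802]
```

```bash
for i in 1 2 3; do python3 -m crank '{"travel":[[0.04,0,0],[0.08,0,0]],"turn":[0,0]}' | grep -E 'tcp|force'; python3 -c "
from h import *
print(get_state()['ft_torque'])"; done
```

```text
tcp_pos: [0.5964, -0.1097, -0.019]
wrist_force: [2.7, -5.6, 0.9]
[-0.96210531 -0.45810586 -0.10310569]
tcp_pos: [0.5954, -0.1082, -0.0189]
wrist_force: [3.5, -12.3, -1.3]
[-2.16284882 -0.81177306 -0.28138265]
tcp_pos: [0.595, -0.1082, -0.0186]
wrist_force: [5.2, -19.4, -2.0]
[-3.69742549 -1.05215178 -0.40800286]
```

The tray met the buffered pin: the force rose to 20 N with the tool at (0.5955,-0.1085). Next I'll swing it about that pin.

```bash
python3 -m crank '{"travel":[[-0.02,-0.109,0],[0.03,-0.217,0],[0.08,-0.322,0],[0.135,-0.43,0],[0.19,-0.531,0]],"turn":[0.0264,0.0528,0.079,0.106,0.132]}'|grep -E 'tcp|force'; python3 -m crank '{"travel":[[0.045,-0.109,0],[0.092,-0.217,0],[0.143,-0.322,0],[0.197,-0.43,0],[0.252,-0.531,0]],"turn":[0.0264,0.0528,0.079,0.106,0.132]}'|grep -E 'tcp|force'; python3 - <<'E'
from h import *
to([.5033,-.0946,-.019],1.534)
s=get_state();print(s["ft_torque"])
P=np.array([.575,.0687]);w,x,y,z=s["orientation"];a=2.063-.264;n=np.array([np.cos(a),np.sin(a)]);e=np.array([n[1],-n[0]]);d=P-s["tcp_pos"][:2];print(d@n,d@e)
E
```

```text
tcp_pos: [0.5719, -0.109, -0.0189]
wrist_force: [4.2, -8.6, -1.5]
tcp_pos: [0.548, -0.1066, -0.019]
wrist_force: [3.6, -7.1, 0.1]
travel [ 0.542 -1.023 -0.003] angle 1.796 turn 0.262 tcp [ 0.548  -0.1066 -0.019 ] t 17.62
[-1.36843509 -0.62385948 -0.34274983]
0.16467144954800753 0.06594704115001132
```

```bash
python3 -m crank '{"travel":[[0.045,-0.109,0],[0.092,-0.217,0],[0.143,-0.322,0],[0.197,-0.43,0],[0.252,-0.531,0]],"turn":[0.0264,0.0528,0.079,0.106,0.132]}'|grep -E 'tcp|force'; python3 -m crank '{"travel":[[0.035,-0.087,0],[0.071,-0.173,0],[0.112,-0.258,0],[0.154,-0.344,0],[0.197,-0.43,0]],"turn":[0.0211,0.0422,0.0633,0.0844,0.106]}'|grep -E 'tcp|force'; python3 - <<'E'
from h import *
to([.5033,-.0946,-.019],1.534)
s=get_state();print(s["ft_torque"])
c=read_camera("top");np.savez("t2.npz",**c)
o=np.array([.5596,-.0057]);ex=np.array([.9993,-.037]);ey=np.array([.037,.9993])
im=c["image"].astype(int);red=(im[:,:,0]-im[:,:,1]>50)
print(red[100:310,130:340].sum())
for r in range(140,300,10):
    q=np.flatnonzero(red[r,140:335])+140
    if len(q): p=back(c,(q.min()-.5,r),.036)[:2]-o;print(r,q.min(),q.max(),"board xy",(p@ex).round(4),(p@ey).round(4))
E
```

```text
tcp_pos: [0.5248, -0.1009, -0.019]
wrist_force: [2.9, -5.5, -0.2]
tcp_pos: [0.5072, -0.0943, -0.019]
wrist_force: [3.2, -5.7, 1.1]
travel [-0.007 -0.097  0.001] angle 1.559 turn 0.025 tcp [ 0.5072 -0.0943 -0.019 ] t 18.45
[-0.97352665 -0.69852684 -0.26411111]
79
180 211 212 board xy 0.0635 0.0526
190 211 212 board xy 0.0401 0.0518
200 210 210 board xy 0.0169 0.0532
```

```bash
python3 -m crank '{"travel":[[0.0,-0.03,0],[0.01,-0.06,0],[0.02,-0.1,0]],"turn":[0.008,0.016,0.025]}'|grep -E 'tcp|force'; for i in 1 2 3; do python3 -m crank '{"travel":[[0.03,0,0],[0.05,0,0]],"turn":[0,0]}' | grep -E 'tcp|force'; python3 -c "
from h import *
print(get_state()['ft_torque'])
to([.5033,-.0946,-.019],1.534)"; done
```

```text
tcp_pos: [0.5025, -0.093, -0.0192]
wrist_force: [2.6, -3.2, 1.4]
tcp_pos: [0.5023, -0.0929, -0.0191]
wrist_force: [0.2, -11.0, 2.7]
[-2.20947863 -0.07364257 -0.54793396]
travel [-0.042  0.026 -0.003] angle 1.534 turn -0.0 tcp [ 0.5023 -0.0929 -0.0191] t 18.92
tcp_pos: [0.5023, -0.0928, -0.019]
wrist_force: [-0.9, -17.1, 0.1]
[-3.37742247  0.11114671 -0.82645293]
travel [-0.043  0.026 -0.001] angle 1.532 turn -0.002 tcp [ 0.5023 -0.0928 -0.019 ] t 19.08
tcp_pos: [0.5024, -0.0927, -0.019]
wrist_force: [-1.5, -22.9, -0.1]
[-4.45195795  0.385495   -1.01909569]
travel [-0.046  0.025  0.001] angle 1.53 turn -0.004 tcp [ 0.5024 -0.0927 -0.019 ] t 19.25
```

Pressing now meets firm resistance (23 N with no further movement). I'll back away, lift clear and check with the cameras.

```bash
python3 -m crank '{"travel":[[-0.1,0,0],[-0.25,0,0],[-0.5,0,0],[-0.8,0,0],[-1.1,0,0]],"turn":[0,0,0,0,0]}'|grep -E 'tcp|force'; python3 -m crank '{"travel":[[0,0,-0.5],[0,0,-1.3],[0,0,-2.2],[0,0,-3.1],[0,0,-4]],"turn":[0,0,0,0,0]}'|grep -E 'tcp|force';  python3 -m crank '{"travel":[[-0.8,0,-0.5],[-1.6,0,-1],[-2.5,0,-1.2],[-3.4,0,-1.2],[-4.2,0,-1.2]],"turn":[0,0,0,0,0]}'|grep -E 'tcp|force'; python3 -m crank '{"travel":[[-0.8,0,0],[-1.6,0,0],[-2.4,0,0],[-3.2,0,0],[-4.0,0,0]],"turn":[0,0,0,0,0]}'|grep -E 'tcp|force'; python3 - <<'E'
from h import *
c=read_camera("top");np.savez("t3.npz",**c);cv2.imwrite("pics/t3.png",c["image"][:,:,::-1])
o=np.array([.5596,-.0057]);ex=np.array([.9993,-.037]);ey=np.array([.037,.9993])
im=c["image"].astype(int);red=((im[:,:,0]-im[:,:,1]>25)&(im[:,:,0]<150)&(im[:,:,1]<70)).astype(np.uint8)
red[:, :135]=0;red[:,340:]=0;red=cv2.morphologyEx(red,cv2.MORPH_CLOSE,np.ones((9,9)))
n,l,st,ce=cv2.connectedComponentsWithStats(red);k=1+st[1:,4].argmax();print(st[k])
ct,_=cv2.findContours((l==k).astype(np.uint8),0,1);r=cv2.minAreaRect(max(ct,key=cv2.contourArea));print(r)
B=[(back(c,p,.036)[:2]-o) for p in cv2.boxPoints(r)];B=np.array([[b@ex,b@ey] for b in B]);print(B.round(4),B.mean(0))
for i in range(4): d=B[i]-B[i-1];print(np.hypot(*d).round(4),np.arctan2(d[1],d[0]).round(4))
E
```

```text
tcp_pos: [0.5003, -0.1312, -0.0198]
wrist_force: [0.3, 0.8, 0.0]
tcp_pos: [0.5003, -0.1315, 0.142]
wrist_force: [1.0, -0.3, -0.5]
tcp_pos: [0.495, -0.3018, 0.1897]
wrist_force: [0.5, 0.2, 0.3]
tcp_pos: [0.4886, -0.4609, 0.1882]
wrist_force: [0.6, 0.5, 0.7]
[ 202  170   67  103 5616]
((234.97506713867188, 220.7574462890625), (63.262332916259766, 101.10990905761719), 1.8881880044937134)
[[-0.1412  0.0644]
 [ 0.0888  0.0662]
 [ 0.0855 -0.0795]
 [-0.1441 -0.0757]] [-0.02772175 -0.00614732]
0.1401 1.5503
0.23 0.0082
0.1458 -1.5932
0.2296 3.1249
```

```bash
python3 - <<'E'
from h import *
o=np.array([.5596,-.0057]);ex=np.array([.9993,-.037]);ey=np.array([.037,.9993])
def bd(c,uv,z): p=back(c,uv,z)[:2]-o;return np.array([p@ex,p@ey])
d=read_camera("side");c=dict(np.load("t3.npz"))
for nm,cam in (("top",c),("side",d)):
    im=cv2.GaussianBlur(cam["image"],(3,3),0).astype(float);r=im[:,:,0]-im[:,:,2]
    for y0,lab in((.061,"+y"),(-.079,"-y")):
        P=[]
        for x in np.arange(-.13,.075,.005):
            if min(abs(x+.097),abs(x-.013))<.022 and y0>0: continue
            ys=np.arange(-.012,.0121,.0005)
            v=[]
            for q in ys:
                w=o+x*ex+(y0+q)*ey;u=proj(cam,[*w,.036]);v.append(cv2.getRectSubPix(r.astype(np.float32),(1,1),(float(u[0]),float(u[1])))[0,0])
            g=np.gradient(np.array(v));i=np.abs(g).argmax();P.append((x,y0+ys[i]))
        P=np.array(P);f=np.polyfit(*P.T,1);res=P[:,1]-np.polyval(f,P[:,0]);ok=abs(res)<.003;f=np.polyfit(*P[ok].T,1)
        print(nm,lab,"slope %.4f y at x=-.04: %.4f n=%d/%d sd %.4f"%(f[0],np.polyval(f,-.04),ok.sum(),len(P),res[ok].std()))
# bystanders, before vs after: top image difference
a=cv2.imread("pics/top0.png")[:,:,::-1].astype(int)
for nm,(u,v) in dict(tube=(156,215),mag=(157,258),bp=(197,201)).items():
    e=np.abs(a[v-14:v+15,u-14:u+15]-c["image"][v-14:v+15,u-14:u+15]).mean();print(nm,e)
print("cat",np.abs(a[175:290,380:490]-c["image"][175:290,380:490]).mean())
s=get_state();print(s["clock"],s["wrist_force"])
E
```

```text
top +y slope -0.0059 y at x=-.04: 0.0540 n=10/25 sd 0.0004
top -y slope -0.0143 y at x=-.04: -0.0771 n=25/41 sd 0.0014
side +y slope 0.0236 y at x=-.04: 0.0574 n=8/25 sd 0.0021
side -y slope -0.0169 y at x=-.04: -0.0780 n=41/41 sd 0.0007
tube 5.054300435988902
mag 4.769718588981371
bp 9.48791121680539
cat 12.056679841897234
21.0167 [0.48055958 0.53580833 0.2720148 ]
```

The edge fits from the fixed cameras are noisy because they also catch the velvet edges. I'll take one overhead wrist look that shows the tray edge and both buffers together.

```bash
for i in 1 2; do python3 -m crank '{"travel":[[0.9,0,0],[1.9,0,0],[2.9,0,0],[3.9,0,0],[4.8,0,0]],"turn":[0,0,0,0,0]}'|grep -E 'tcp'; done; python3 -m crank '{"travel":[[0,0,0],[0,0,0],[0,0,0],[0,0,0],[0,0,0]],"turn":[0,0,0,0,0]}'|grep tcp; cat > m.py <<'E'
from h import *
c=read_camera("wrist");np.savez("w10.npz",**c)
im=c["image"].astype(int)
A=np.array([.4658,.0728]);Bp=np.array([.575,.0687])
# refine pin positions: bright ring tops
g=c["image"].min(2)
pins=[]
for nm,X in(("bare",A),("buf",Bp)):
    u,v=proj(c,[*X,.064]).round().astype(int);print(nm,u,v)
    m=(g>150).astype(np.uint8);n,l,st,ce=cv2.connectedComponentsWithStats(m)
    L=l[v-30:v+31,u-30:u+31];k=np.bincount(L[L>0]).argmax();ys,xs=np.where(l==k)
    (cx,cy),rad=cv2.minEnclosingCircle(np.c_[xs,ys].astype(np.float32));print(st[k],(cx,cy),rad)
    pins.append(back(c,(cx,cy),.064)[:2])
print(pins,np.hypot(*(pins[1]-pins[0])))
ex=(pins[1]-pins[0]);ex/=np.hypot(*ex);ey=np.array([-ex[1],ex[0]]);o=(pins[0]+pins[1])/2+.042*ex-.075*ey;print("ex",ex,"o",o)
r=(im[:,:,0]-im[:,:,2])
for x in (-.06,-.04,-.02,.05):
    print(x,[int(cv2.getRectSubPix(r.astype(np.float32),(3,3),tuple(map(float,proj(c,[*(o+x*ex+y*ey),.036]))))[0,0]) for y in np.arange(.045,.072,.001)])
E
python3 m.py
```

```text
tcp_pos: [0.4953, -0.2645, 0.1883]
tcp_pos: [0.502, -0.0727, 0.1886]
tcp_pos: [0.503, -0.0764, 0.1885]
bare 228 8Traceback (most recent call last):
  File "m.py", line 11, in <module>
    L=l[v-30:v+31,u-30:u+31];k=np.bincount(L[L>0]).argmax();ys,xs=np.where(l==k)
                               ~~~~~~~~~~~~~~~~~~~~~~~~~~^^
ValueError: attempt to get argmax of an empty sequence
```

```bash
python3 -m crank '{"travel":[[0.3,0,0],[0.8,0,0],[1.4,0,0],[1.8,0,0],[2,0,0]],"turn":[0,0,0,0,0]}'|grep tcp;python3 -m crank '{"travel":[[0,0,0],[0,0,0],[0,0,0],[0,0,0]],"turn":[0,0,0,0]}'|grep tcp; python3 m.py
```

```text
tcp_pos: [0.5056, 0.0065, 0.1886]
tcp_pos: [0.5059, 0.004, 0.1887]
bare 232 116
[216  98  32  34 553] (231.27777099609375, 114.5) 16.72315216064453
buf 362 116
[347 101  32  33 557] (362.8744201660156, 116.87899780273438) 16.610408782958984
[array([0.46523246, 0.07405071]), array([0.57579279, 0.06831014])] 0.11070926069582762
ex [ 0.99865475 -0.05185267] o [ 0.55856718 -0.00589649]
-0.06 [148, 154, 154, 99, 110, 112, 114, 103, 64, 47, 51, 51, 51, 53, 50, 49, 21, 0, 0, 0, 0, 0, 0, 0, 0, 0, 0]
-0.04 [147, 154, 157, 121, 110, 112, 114, 111, 50, 50, 52, 52, 52, 52, 52, 49, 23, -5, -1, 0, 0, 0, 0, 0, 0, 0, 0]
-0.02 [180, 176, 177, 156, 110, 110, 113, 116, 56, 46, 52, 51, 50, 49, 52, 45, 23, 2, -1, 0, -1, 0, 0, 0, 0, 0, 0]
0.05 [196, 189, 188, 186, 186, 186, 189, 163, 95, 82, 87, 88, 88, 88, 89, 79, 16, -5, -1, 1, 3, 2, 2, 2, 1, 1, 1]
```

The tray edge sits at board y = 0.061 within 0.5 mm from x = -0.06 to +0.05, so it's flush. Both ring tops have the same apparent size, so the sleeve is fully down. Handing in.

```bash
python3 -c "
from h import *
s=get_state();print(s['clock'],s['tcp_pos'],s['wrist_force'],abs(s['qvel']).max())
print(hand_in())"
```

```text
23.1167 [0.50593151 0.00404324 0.18863488] [-0.59362142  0.18534505 -0.24588978] 0.001880851030873265
the job is handed in; nothing more can be done
None
```

The sleeve is fully down on the bare pin and the tray lies flush along both buffers. I handed the job in at 23.1 s with the gripper clear of everything; no verdict came back.

**Sleeve:** I carried it over and slid it onto the pin with almost no force. In the last wrist picture both buffer tops look the same size (16.7 and 16.6 px) and are 110.7 mm apart, against 110 mm nominal.

**Tray:** I pushed it flat with the open fingers until it met the buffered pin, swung it round that pin, and pressed until it stopped moving (23 N). Its long side lay at board y = 61 mm from x = -60 to +50 mm, within about 0.5 mm. Its centre was at about x = -28 mm in the top view, or -35 mm worked out from where it met the pin. Both are inside the allowed range.

**Disagreements and limits:**
- **Fingertip position:** the real fingertips sat about 34 mm above the reported tool point when nearly closed, and about 47 mm above it when fully open. Because of this the first grip closed above the sleeve without disturbing it, and the second attempt, lower down, worked.
- **Noisy edge fits:** line fits from the top and side cameras gave slopes between -0.017 and +0.024 rad because they caught the velvet edges. I relied on the wrist picture instead.
- **Board angle:** my two estimates of the pin line's direction differed (-0.037 and -0.052 rad). The flush check was made against the pins themselves, so this does not affect it.
- **Bystanders:** I saw no contact with the magnifier, coin tube or catalogue. The before/after picture difference was small for the magnifier and tube. It was larger for the catalogue, probably because the arm or its shadow was over it, and I did not measure the catalogue's position again.

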